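# Lay out the rock display

### The job

Lay out the rock specimens on the dark display board: stand the pointed crystal, point up, in the middle of the square white tile; stand the short rock core in the middle of the round glass plate and set the black magnifier upright and centred on top of that core; and lay the reddish sandstone block flat on the board, midway between tile and plate, with its long side running along the board. Leave the tall rock core and the jar where they stand, undisturbed.

Things in the scene. Friction and masses are not known exactly. Their poses are not given: they have to be found in the camera images.
- crystal_mid (a point): Loose pale six-sided crystal (42 mm across its flats, 48 mm across its corners; one pair of flats faces its +x and -x, the others every 60 degrees), 72 mm tall: straight prism for the lower 52 mm, then tapering to a blunt point; standing upright on the table at the start. Point: its centre, half-way up; z is up. 0.22 kg.
- core_mid (a point): Loose short rock core: grey speckled stone cylinder, 50 mm across, 36 mm tall, flat ends, standing upright on the table at the start. Point: its centre, half-way up; z is up. 0.19 kg.
- loupe_mid (a point): Loose black stand magnifier: short upright round tube with a pale lens in its top, 40 mm across, 36 mm tall, flat foot, standing upright on the table at the start. Point: its centre, half-way up; z is up. 0.05 kg. It sits steadily on the core's flat top.
- block_mid (a point): Loose reddish sandstone block with paler bands, 66 (its x) by 38 (its y) by 30 mm (its z, up), lying flat on the table. Point: its centre, half-way up. 0.18 kg.
- board: Fixed dark slate-grey display board, 110 (its x) by 340 (its y, the long side) by 6 mm thick, lying flat on the table at any small turn. Origin: centre of its underside; top 6 mm higher. Tile and plate lie on it, centred 115 mm either side of its middle along its y (which is on which side varies), so the place midway between them is the board's middle.
- plate: Fixed round frosted pale-green glass plate on the board, 100 mm across, 6 mm thick. Origin: centre of its underside; its top is 6 mm above that, 12 mm above the table.
- tile: Fixed square white ceramic tile on the board, 80 by 80 mm, 6 mm thick, sides parallel to the board's. Origin: centre of its underside; its top is 6 mm above that, 12 mm above the table.
- tallcore_mid (a point): Bystander, leave alone: tall rock core of the same grey speckled stone and 50 mm width as the short one, but 70 mm tall, loose, standing upright on the table at the start. Point: its centre, half-way up; z is up.
- jar_mid (a point): Bystander, leave alone: brown glass sample jar with a white lid and paper band, 50 mm across, 66 mm tall, loose, standing upright on the table at the start. Point: its centre, half-way up; z is up.
There are look-alikes about, which are no part of the job. What is shaped like the part that bears block_mid but purple is not meant.

How it is judged:
At the end, for the whole second after the job is handed in: Crystal upright on the tile and short core upright on the plate, each within 12 mm of centre; magnifier upright on that core within 10 mm; block flat on the board within 13 mm of its middle, long side within 0.25 rad of the board's; upright: within 0.12 rad; all at rest (horizontal distance between crystal_mid and tile below 0.012 m and z of crystal_mid in the frame of tile between 0.038 and 0.046 m and angle between each of crystal_mid, core_mid, loupe_mid, block_mid's own z axis and vertical below 0.12 rad and horizontal distance between core_mid and plate below 0.012 m and z of core_mid in the frame of plate between 0.02 and 0.028 m and horizontal distance between loupe_mid and core_mid below 0.01 m and z of loupe_mid in the frame of core_mid between 0.032 and 0.04 m and horizontal distance between block_mid and board below 0.013 m and z of block_mid in the frame of board between 0.017 and 0.025 m and angle between the x axis of block_mid and the y axis of board, either way round below 0.25 rad and linear speed of each of crystal, core, loupe, block below 0.02 m/s and angular speed of each of crystal, core, loupe, block below 0.2 rad/s); the robot touches nothing.
It fails at once if the tall core is moved by more than 20 mm or tipped over (distance of tallcore_mid from where it was at the start of the episode above 0.02 m or angle between tallcore_mid's own z axis and vertical above 0.3 rad).
It fails at once if the jar is moved by more than 20 mm or tipped over (distance of jar_mid from where it was at the start of the episode above 0.02 m or angle between jar_mid's own z axis and vertical above 0.3 rad).
It also fails if it takes over 102 s, if anything falls off the work surface, if the arm or the gripper's body presses on something with over 40 N, if the wrist force passes 120 N, or if a joint passes its speed limit or range.

### The arm

A 7-joint arm with a two-finger parallel gripper is mounted at the origin on the work surface. World frame = base frame: x ahead of the robot, y to its left, z up, the work surface at z = 0. Lengths are in m, angles in rad, forces in N, time in s.
With the tool pointing down it reaches from about 0.35 to 0.9 m from the base axis. Payload 7.2 kg.
Tool frame: the origin (TCP) lies between the finger pads; the fingertips stand manip.tcp_to_tips ahead of it and the grasp point (between the pads) lies 11 mm behind it (manip.tcp_to_tips is the distance from the TCP to the fingertips, in m); z points along the fingers, y is the line along which they close (so a half turn about z gives the same grasp; the last joint's range is limited). The gripper opens to 85 mm and grips with 20 to 120 N. Pads are 22 mm wide; open, the fingers measure 114 mm over their backs; the gripper's body (76 mm by 85 mm) begins 54 mm behind the grasp point. The pads swing forward as they close: fully open they stand 13 mm farther back than shut.
Start: joints at [-1.312, 0.411, -0.013, 1.596, 0.006, 1.134, -0.082], TCP at [0.201, 0.592, 0.239] pointing down, gripper open.
Joint ranges: [-2.95, 2.95], [-0.29, 1.99], [-1.47, 1.44], [0.14, 2.54], [-1.03, 4.17], [0.13, 1.85], [-2.86, 2.86]. Speed limits (rad/s): [2.39, 2.39, 3.01, 3.01, 3.14, 3.14, 3.14].

### API

Orientations are given as a unit quaternion [w, x, y, z].
In Python, from workcell import manip gives the robot as it stands.
- The arm moves only by the tool play_rows, never from a script. Its argument "commands" is a list of rows, each an object with "twist": the turn, a rotation vector about the tool's x, y, z in degrees, a list of three; "delta_pos": the shift along the tool's x, y, z in mm, a list of three; "jaw": the finger opening in mm, from 0 to 85.4. A call has exactly 5 rows; each row shifts and turns the commanded pose from where the row before left it, along the tool's axes as they then stand; what a row does not reach is not made up. A row lasts 1/12 s, in which the tool goes at most 41.7 mm and 7.16 degrees, less where a joint would pass 70% of its speed; a pose out of reach is approached as far as the arm can. A call is refused whole if a number of a shift passes 41.7 or a number of a turn 7.16, either way. A call with a gripper value outside its range is refused whole. The fingers move at their own pace and stop on an object; the grip force is fixed at half the most. Time passes only in rows, so rows that do not move let the fingers close, or fill a call up. It gives the time, the measured TCP pose, the force, the opening and the grip force at its end, in the units of the state.
- manip.get_obs(): the state, without advancing time (a new reading comes with each control period).
- manip.grab_frame(name): name is "scene" or "side" or "wrist"; returns (picture, depth): 400x640x3 uint8, blue, green, red; 400x640 float32, m along the optical axis (not along the pixel's ray), 0 where there is no reading.
- manip.camera_model(name): a dict with "fx", "fy", "cx", "cy" (pixels), "rvec" (rotation vector, rad) and "tvec" (3), from world to camera coordinates, as OpenCV has them. Camera axes: x right, y down, z forward; pixel columns grow to the right and rows downward; lengths in m; the calibration is good to about 2 mm. A picture is of the moment at which its call begins: read the wrist's pose just before it. camera_model takes no time and is no camera call; for the wrist camera it gives the pose at the moment of the call.
- manip.close_job(): hands the job in; it is judged then, once.
Trained networks look in the newest picture that a camera, given by its name, has taken for a name from the list of things; names that differ only in an ending like _2 or _b are one class to them, and where a whole thing is asked for, a point or a joint stands for the part that bears it (a point fixed in the world has none). Each returns a list of dicts, best first, with "p" (0 to 1); they miss things now and then, are a little off and sometimes report something else, mostly with a low value. They report only what shows in the picture. A call takes as long as a camera call. They do not tell look-alikes from the thing itself.
- manip.find_in(label, camera): "extent" ([left, top, right, bottom] in pixels, round what is visible of it).
- manip.outline_of(label, camera): "mask" (400x640 bool, what is visible of it) and "extent" ([left, top, right, bottom] in pixels, round what is visible of it).
The state is a dict: "t": time; "q": joint angles; "qvel": joint speeds; "joint_efforts": joint torques, N m; "tool_pos": TCP position; "orientation": TCP orientation; "contact_force": force on the tool from outside, world axes, zero at the start; "ft_torque": the same for the moment, N m; "opening": opening from 0.0 (shut) to 1.0 (fully open); "finger_force": force on a finger pad.
Only numpy, scipy, OpenCV 4.12 (cv2) and the standard library are available. Lean on these libraries where they do the work, as an engineer would, in place of code of your own. Each camera call takes 0.05 s, during which the arm holds its last target. There are 200 camera calls.

## Working session

There is one attempt and no reset: what is moved stays moved. The work goes in short steps, Python scripts to look and compute and a tool call to move; the robot and the scene stay as the last step left them, time stands still between calls to the robot, and variables do not carry over. Pictures are saved under pics/ and viewed, at most 14 in all, crops included, and the job is handed in when it is done.

Besides the shell and the picture viewer there is one more tool, called after "Request:" by a JSON object that holds its "method" and its "body". play_rows: Moves the arm, as the interface text tells. Its arguments: {"type":"object","properties":{"commands":{"type":"array","items":{"type":"object","properties":{"twist":{"type":"array","items":{"type":"number"}},"delta_pos":{"type":"array","items":{"type":"number"}},"jaw":{"type":"number"}}}}},"required":["commands"]}

```bash
ls; mkdir -p pics
python3 - <<'E'
from workcell import manip
import cv2,numpy as np
print(manip.get_obs(), manip.tcp_to_tips)
for c in ("scene","side"):
    p,d=manip.grab_frame(c); cv2.imwrite(f"pics/{c}0.png",p); print(c,manip.camera_model(c))
    for l in ["crystal_mid","core_mid","loupe_mid","block_mid","board","plate","tile","tallcore_mid","jar_mid"]:
        print(l,[(np.round(r["extent"]).astype(int).tolist(),round(r["p"],2)) for r in manip.find_in(l,c)])
E
```

```text
pics
{'t': 0.0, 'q': array([-1.31224406,  0.41190512, -0.01269176,  1.5970539 ,  0.00559914,
        1.1342949 , -0.08217878]), 'qvel': array([ 0.0013956 ,  0.00148752,  0.00212598, -0.00041967,  0.0005653 ,
        0.00139291, -0.00015126]), 'joint_efforts': array([ 1.55988047e-03, -6.00618696e+01,  6.82595652e-01, -2.99427223e+01,
        1.37827877e-02,  1.04479541e-02, -4.40859402e-07]), 'tool_pos': array([0.20049937, 0.59145356, 0.23844588]), 'orientation': array([-7.13103939e-05,  1.62636945e-01,  9.86685646e-01, -8.09718764e-04]), 'contact_force': array([ 0.45267896,  0.39002649, -0.74352006]), 'ft_torque': array([-0.06304959, -0.02831337, -0.0434157 ]), 'finger_force': 0.0, 'opening': 1.0012048806712013} 0.008
scene {'fx': 406.5717457841463, 'fy': 406.5717457841463, 'cx': 313.2173400901062, 'cy': 197.8480333461306, 'rvec': array([ 1.09524148,  2.19073986, -1.19444095]), 'tvec': array([ 0.28573644, -0.21220659,  1.45730094])}
crystal_mid [([284, 222, 307, 253], 0.9)]
core_mid [([202, 164, 219, 179], 0.77), ([284, 221, 307, 253], 0.7)]
loupe_mid [([226, 198, 242, 219], 0.71)]
b
[... 203 characters left out ...]
242, 440, 281], 0.91)]
jar_mid [([226, 137, 242, 162], 0.57)]
side {'fx': 483.3324989883649, 'fy': 483.3324989883649, 'cx': 322.48278822866644, 'cy': 209.30336019306458, 'rvec': array([ 2.16457707, -0.71564482,  0.30729241]), 'tvec': array([-0.38217193,  0.26991909,  1.13345382])}
crystal_mid [([322, 238, 358, 266], 0.32)]
core_mid [([423, 280, 443, 309], 0.65)]
loupe_mid [([398, 221, 412, 242], 0.69)]
block_mid [([241, 176, 259, 192], 0.61), ([211, 166, 230, 181], 0.48)]
board []
plate [([322, 236, 357, 266], 0.81)]
tile [([288, 191, 322, 219], 0.85)]
tallcore_mid [([271, 144, 289, 170], 0.64)]
jar_mid [([386, 299, 413, 335], 0.83), ([420, 281, 442, 308], 0.42), ([241, 178, 261, 192], 0.3)]
```

Run:
```python
import cv2
s=cv2.imread("pics/scene0.png"); cv2.imwrite("pics/s1.png",cv2.resize(s[110:320,170:530],None,fx=2.2,fy=2.2,interpolation=cv2.INTER_CUBIC))
s=cv2.imread("pics/side0.png"); cv2.imwrite("pics/s2.png",cv2.resize(s[110:350,170:480],None,fx=2.5,fy=2.5,interpolation=cv2.INTER_CUBIC))
```

```text
(no output)
```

View pics/s1.png

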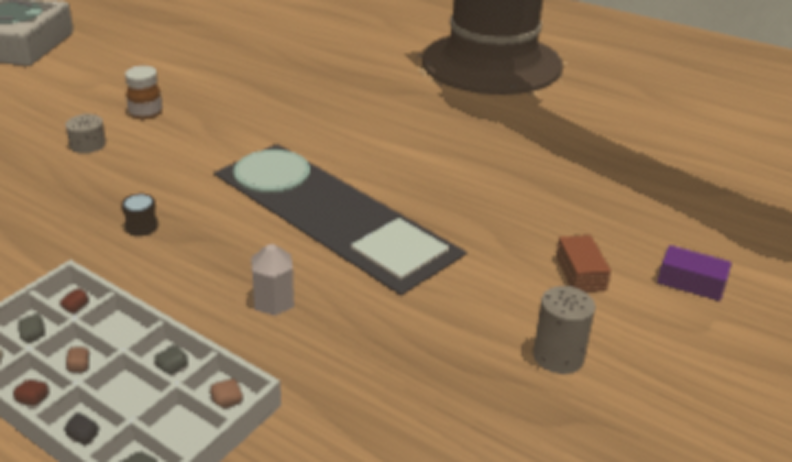

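View pics/s2.png

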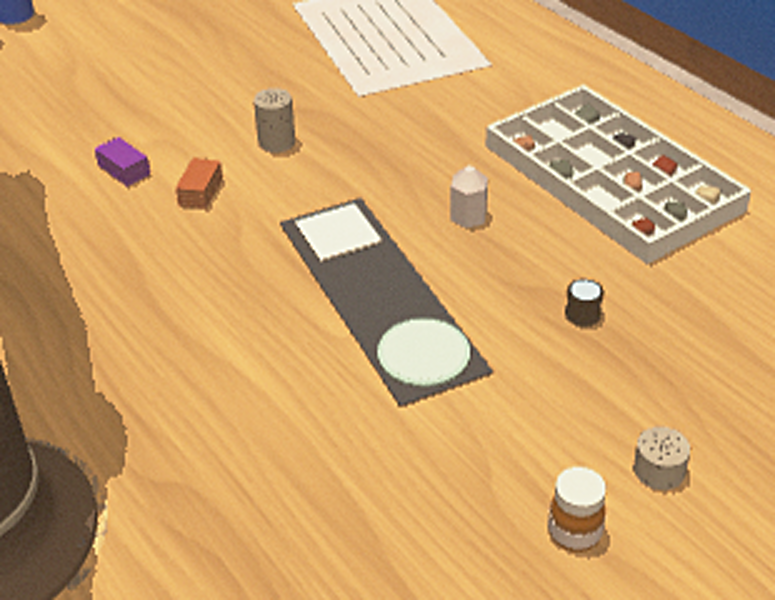

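The scene crop shows two block-shaped things: a red one at scene px (435,229) and a purple one at (486,233). The red one matches the description, and the crop confirms it. The short core is at (210,171) beside the jar at (234,150), and the tall core is at (427,261). The plate is at (293,187) and the tile at (351,223).

I'll triangulate from both depth images.

```bash
cat > h.py <<'E'
import cv2,numpy as np
from workcell import manip
def RT(c):
    m=manip.camera_model(c); return m,cv2.Rodrigues(m["rvec"])[0],m["tvec"]
def cloud(c,d,cm=None):
    m,R,t=cm or RT(c); v,u=np.mgrid[:400,:640]
    P=np.dstack([(u-m["cx"])/m["fx"]*d,(v-m["cy"])/m["fy"]*d,d])
    return (P-t)@R
E
python3 - <<'E'
from h import *
from scipy import ndimage
out=[]
for c in ("scene","side"):
    p,d=manip.grab_frame(c); W=cloud(c,d); z=W[...,2]
    ok=(d>0)&(np.hypot(W[...,0],W[...,1])>.25)&(np.hypot(W[...,0],W[...,1])<1)&(W[...,0]>-.2)
    print(c,'table z',np.median(z[ok&(abs(z)<.01)]))
    # objects
    L,n=ndimage.label(ok&(z>.016)&(z<.12))
    for i in range(1,n+1):
        m=L==i
        if m.sum()<60: continue
        P=W[m]; zt=np.percentile(P[:,2],97); T=P[P[:,2]>zt-.006]
        v,u=np.nonzero(m)
        lo,hi=np.percentile(P[:,:2],[2,98],axis=0)
        print(c,(int(u.mean()),int(v.mean())),m.sum(),'ztop %.3f'%zt,'topmid',np.round((T[:,:2].min(0)+T[:,:2].max(0))/2,3),'bb',np.round(lo,3),np.round(hi,3),p[m].mean(0).astype(int))
    # tile/plate/board
    hsv=cv2.cvtColor(p,cv2.COLOR_BGR2HSV)
    for l in ("tile","plate","board","block_mid","core_mid","loupe_mid","crystal_mid"):
        r=manip.outline_of(l,c)
        for q in r[:2]:
            P=W[q["mask"]&(d>0)]
            if len(P)<20: continue
            rc=cv2.minAreaRect(P[:,:2].astype(np.float32)*1000)
            print(c,l,round(q["p"],2),np.round(q["extent"]),'mean',np.round(np.median(P,0),3),'rect',np.round(rc[0]),np.round(rc[1]),round(rc[2],1))
E
```

```text
scene table z 0.0010130057608938154
scene (167, 120) 1622 ztop 0.088 topmid [ 0.445 -0.778] bb [ 0.334 -0.79 ] [ 0.519 -0.603] [102 115 121]
scene (234, 149) 290 ztop 0.069 topmid [ 0.454 -0.333] bb [ 0.434 -0.349] [ 0.476 -0.308] [ 92 111 128]
scene (101, 176) 1334 ztop 0.055 topmid [ 0.81  -0.568] bb [ 0.711 -0.615] [ 0.876 -0.459] [108 104 103]
scene (208, 168) 203 ztop 0.039 topmid [ 0.567 -0.328] bb [ 0.546 -0.348] [ 0.59  -0.303] [ 91 108 119]
scene (233, 204) 186 ztop 0.039 topmid [ 0.661 -0.12 ] bb [ 0.644 -0.135] [ 0.68  -0.101] [ 92 100 102]
scene (435, 227) 385 ztop 0.033 topmid [0.435 0.341] bb [0.407 0.31 ] [0.469 0.374] [ 56  81 128]
scene (293, 234) 429 ztop 0.072 topmid [0.672 0.097] bb [0.661 0.082] [0.695 0.118] [115 126 141]
scene (486, 230) 419 ztop 0.033 topmid [0.378 0.445] bb [0.359 0.414] [0.401 0.477] [101  60 100]
scene (219, 282) 5562 ztop 0.033 topmid [0.867 0.046] bb [ 0.784 -0.101] [0.953 0.196] [122 137 142]
scene (426, 256) 763 ztop 0.072 topmid [0.57  0.377] bb [0.551 0.355] [0.596 0.401] [ 81  95 106]
scene (183, 257) 103 ztop 0.025 topmid [ 0.864 -0
[... 2276 characters left out ...]
 185]
side tile 0.82 [290. 194. 320. 217.] mean [0.52  0.154 0.014] rect [521. 155.] [82. 81.] 78.7
side board 0.85 [282. 190. 365. 270.] mean [0.491 0.039 0.007] rect [499.  45.] [345. 111.] 79.0
side block_mid 0.75 [213. 167. 232. 184.] mean [0.372 0.429 0.028] rect [385. 443.] [56. 71.] 6.3
side block_mid 0.63 [238. 178. 254. 191.] mean [0.424 0.327 0.028] rect [424. 342.] [63. 57.] 41.8
side core_mid 0.7 [422. 282. 445. 307.] mean [ 0.558 -0.335  0.035] rect [ 565. -330.] [53. 50.] 23.5
side loupe_mid 0.81 [397. 223. 409. 242.] mean [ 0.653 -0.128  0.035] rect [ 658. -122.] [42. 36.] 64.5
side crystal_mid 0.62 [349. 178. 367. 200.] mean [0.662 0.082 0.042] rect [666.  87.] [34. 43.] 49.4
```

```bash
cat >> h.py <<'E'
from scipy.spatial.transform import Rotation as Ro
def pose():
    o=manip.get_obs(); q=o["orientation"]; return o,Ro.from_quat([q[1],q[2],q[3],q[0]])
def yaw():
    o,R=pose(); y=R.apply([0,1,0]); return np.degrees(np.arctan2(y[1],y[0]))
def plan(p,yw,prev=None):
    """turn (deg, tool axes) to point down with tool y at yw (mod 180), then shift (mm) in the new tool axes"""
    o,R=pose(); pos=o["tool_pos"]
    if prev: pos=np.array(prev[0])
    cur=yaw() if not prev else prev[1]
    yw=cur+((yw-cur+90)%180-90); a=np.radians(yw)
    y=np.array([np.cos(a),np.sin(a),0]); z=np.array([0,0,-1.]); T=Ro.from_matrix(np.c_[np.cross(y,z),y,z])
    tw=(R.inv()*T).as_rotvec(degrees=True) if not prev else [0,0,cur-yw]
    print("turn",np.round(tw,1),"shift mm",np.round(T.inv().apply(np.array(p)-pos)*1000,1))
    return (p,yw)
E
python3 - <<'E'
from h import *
m,R,t=RT("wrist"); o,T=pose()
print("cam pos rel tool",T.inv().apply(-R.T@t-o["tool_pos"]),"axis in tool",T.inv().apply(R[2]),"img right in tool",T.inv().apply(R[0]),m["fx"],m["fy"])
print(yaw(), -R.T@t, R[2])
plan([.43,.30,.24],71)
E
```

```text
cam pos rel tool [ 0.07720441  0.00056919 -0.134562  ] axis in tool [-3.00620250e-01 -3.77406132e-04  9.53743846e-01] img right in tool [2.64133941e-04 9.99999850e-01 4.78965173e-04] 350.50878327606705 350.50878327606705
71.27563512445136 [0.12773062 0.61724464 0.3738638 ] [ 0.28464116 -0.09679281 -0.95373506]
turn [0.  0.  0.3] shift mm [-311.9 -201.4   -0.7]
```

Request:
{"method": "play_rows", "body": {"commands": [{"delta_pos":[-31,-18,0],"twist":[0,0,0],"jaw":85},{"delta_pos":[-31,-18,0],"twist":[0,0,0],"jaw":85},{"delta_pos":[-31,-18,0],"twist":[0,0,0],"jaw":85},{"delta_pos":[-31,-18,0],"twist":[0,0,0],"jaw":85},{"delta_pos":[-31,-18,0],"twist":[0,0,0],"jaw":85}]}}

```text
t: 2.22
tool_pos: [0.3194, 0.4556, 0.2394]
orientation: [0.0, 0.163, 0.987, 0.0]
contact_force: [0.9, 1.2, 0.2]
opening: 1.0
finger_force: 0.0
```

Request:
{"method": "play_rows", "body": {"commands": [{"delta_pos":[-31,-18,0],"twist":[0,0,0],"jaw":85},{"delta_pos":[-31,-18,0],"twist":[0,0,0],"jaw":85},{"delta_pos":[-31,-18,0],"twist":[0,0,0],"jaw":85},{"delta_pos":[-31,-18,0],"twist":[0,0,0],"jaw":85},{"delta_pos":[0,0,0],"twist":[0,0,0],"jaw":85}]}}

```text
t: 2.63
tool_pos: [0.4184, 0.3421, 0.2397]
orientation: [0.002, 0.167, 0.986, -0.001]
contact_force: [0.1, -0.0, 0.2]
opening: 0.997
finger_force: 0.0
```

```bash
cat >> h.py <<'E'
from scipy import ndimage
def objs(c="wrist",zmin=.02,zmax=.1,save=None):
    cm=RT(c); o=manip.get_obs(); p,d=manip.grab_frame(c); W=cloud(c,d,cm); z=W[...,2]
    if save: cv2.imwrite(save,p)
    print("t",o["t"],"tcp",np.round(o["tool_pos"],4),"yaw",round(yaw(),1),"open",o["opening"])
    L,n=ndimage.label((d>0)&(z>zmin)&(z<zmax))
    for i in range(1,n+1):
        m=L==i
        if m.sum()<300: continue
        P=W[m]; zt=np.percentile(P[:,2],95); T=P[P[:,2]>zt-.006]; v,u=np.nonzero(m)
        rc=cv2.minAreaRect(T[:,:2].astype(np.float32)*1000); ra=cv2.minAreaRect(P[:,:2].astype(np.float32)*1000)
        print((int(u.mean()),int(v.mean())),m.sum(),'ztop %.3f'%zt,'TOP',np.round(rc[0],1),np.round(rc[1],1),round(rc[2],1),'ALL',np.round(ra[0],1),np.round(ra[1],1),round(ra[2],1),p[m].mean(0).astype(int))
    return p,d,W
E
python3 - <<'E'
from h import *
objs(save="pics/w1.png",zmax=.09)
E
```

```text
t 2.6333 tcp [0.4184 0.3421 0.2397] yaw 70.9 open 0.9969042098166051
(413, 95) 3022 ztop 0.031 TOP [376.9 444.6] [38.2 66.3] 8.1 ALL [376.8 444.5] [38.6 66.5] 8.3 [105  44  94]
(329, 184) 2426 ztop 0.031 TOP [433. 341.] [66.  38.2] 41.3 ALL [432.8 341. ] [66.2 38.4] 41.4 [ 35  61 107]
(402, 296) 2611 ztop 0.071 TOP [568.5 374.9] [45.1 49.9] 80.0 ALL [568.5 376.6] [48.  50.1] 65.4 [67 82 89]
```

View pics/w1.png

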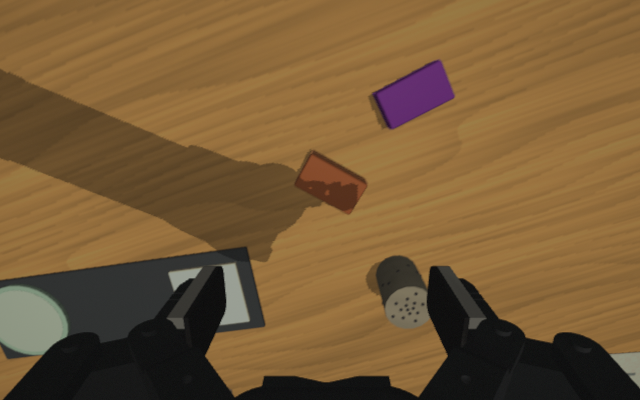

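The wrist view shows the red block at px (329,184), the purple one at (413,95) and the tall core at (402,296). The block is at (433,341) mm with a 66x38 footprint, its top at 31 mm and its long axis at 41°. All of that agrees with the fixed cameras.

Request:
{"method": "play_rows", "body": {"commands": [{"delta_pos":[0,0,14],"twist":[0,0,-6.7],"jaw":85},{"delta_pos":[0,0,14],"twist":[0,0,-6.7],"jaw":85},{"delta_pos":[0,0,14],"twist":[0,0,-6.7],"jaw":85},{"delta_pos":[0,0,14],"twist":[0,0,-6.7],"jaw":85},{"delta_pos":[0,0,14],"twist":[0,0,-6.7],"jaw":85}]}}

```text
t: 3.1
tool_pos: [0.412, 0.35, 0.1687]
orientation: [-0.0, -0.132, 0.991, 0.0]
contact_force: [-0.4, 0.5, 0.3]
opening: 0.993
finger_force: 0.0
```

Request:
{"method": "play_rows", "body": {"commands": [{"delta_pos":[0,0,14],"twist":[0,0,-6.7],"jaw":85},{"delta_pos":[0,0,14],"twist":[0,0,-6.7],"jaw":85},{"delta_pos":[0,0,14],"twist":[0,0,-6.7],"jaw":85},{"delta_pos":[0,0,14],"twist":[0,0,-6.7],"jaw":85},{"delta_pos":[0,0,0],"twist":[0,0,0],"jaw":85}]}}

```text
t: 3.52
tool_pos: [0.411, 0.3488, 0.1109]
orientation: [-0.002, -0.358, 0.934, -0.0]
contact_force: [0.1, 0.3, 0.7]
opening: 0.99
finger_force: 0.0
```

Run:
```python
from h import *
o,_=pose(); print(o["tool_pos"],yaw(),o["q"])
a=plan([.433,.341,.012],131.3)
b=plan([.433,.341,.10],131.3,a)
c=plan([.499,.046,.10],168.8,b)
```

```text
[0.41100458 0.34876939 0.11087273] 131.94530712853913 [-0.71555314  0.42136726 -0.09837915  1.92769026  0.05475086  0.79905789
  1.45914649]
turn [ 0.  -0.2  0.6] shift mm [-11.4 -20.4  98.9]
turn [0. 0. 0.] shift mm [  0.   0. -88.]
turn [  0.    0.  -37.5] shift mm [ 276.6 -122.     0. ]
```

Request:
{"method": "play_rows", "body": {"commands": [{"delta_pos":[-11.4,-20.4,15],"twist":[0,0,0.6],"jaw":85},{"delta_pos":[0,0,25],"twist":[0,0,0],"jaw":85},{"delta_pos":[0,0,25],"twist":[0,0,0],"jaw":85},{"delta_pos":[0,0,20],"twist":[0,0,0],"jaw":85},{"delta_pos":[0,0,13],"twist":[0,0,0],"jaw":85}]}}

```text
t: 3.93
tool_pos: [0.4342, 0.3416, 0.014]
orientation: [-0.001, -0.348, 0.937, -0.0]
contact_force: [-0.2, -0.2, 0.2]
opening: 0.997
finger_force: 0.0
```

Request:
{"method": "play_rows", "body": {"commands": [{"delta_pos":[0,0,0],"twist":[0,0,0],"jaw":60},{"delta_pos":[0,0,0],"twist":[0,0,0],"jaw":30},{"delta_pos":[0,0,0],"twist":[0,0,0],"jaw":30},{"delta_pos":[0,0,0],"twist":[0,0,0],"jaw":30},{"delta_pos":[0,0,0],"twist":[0,0,0],"jaw":30}]}}

```text
t: 4.35
tool_pos: [0.4358, 0.3422, 0.017]
orientation: [0.001, -0.35, 0.937, 0.001]
contact_force: [-1.1, -0.2, 6.2]
opening: 0.429
finger_force: 61.0
```

Request:
{"method": "play_rows", "body": {"commands": [{"delta_pos":[0,0,-15],"twist":[0,0,0],"jaw":30},{"delta_pos":[0,0,-25],"twist":[0,0,0],"jaw":30},{"delta_pos":[0,0,-30],"twist":[0,0,0],"jaw":30},{"delta_pos":[18.1,-33.2,0],"twist":[0,0,0],"jaw":30},{"delta_pos":[18.1,-33.2,0],"twist":[0,0,0],"jaw":30}]}}

```text
t: 4.77
tool_pos: [0.452, 0.27, 0.0881]
orientation: [0.003, -0.352, 0.936, 0.001]
contact_force: [1.5, -1.6, -1.8]
opening: 0.431
finger_force: 60.4
```

Request:
{"method": "play_rows", "body": {"commands": [{"delta_pos":[18.1,-33.2,0],"twist":[0,0,0],"jaw":30},{"delta_pos":[18.1,-33.2,0],"twist":[0,0,0],"jaw":30},{"delta_pos":[18.1,-33.2,0],"twist":[0,0,0],"jaw":30},{"delta_pos":[18.1,-33.2,0],"twist":[0,0,0],"jaw":30},{"delta_pos":[18.1,-33.2,0],"twist":[0,0,0],"jaw":30}]}}

```text
t: 5.18
tool_pos: [0.4921, 0.081, 0.0863]
orientation: [0.001, -0.35, 0.937, -0.0]
contact_force: [1.0, -0.8, -1.5]
opening: 0.431
finger_force: 60.4
```

Request:
{"method": "play_rows", "body": {"commands": [{"delta_pos":[18.1,-33.2,0],"twist":[0,0,0],"jaw":30},{"delta_pos":[0,0,0],"twist":[0,0,7.1],"jaw":30},{"delta_pos":[0,0,0],"twist":[0,0,7.1],"jaw":30},{"delta_pos":[0,0,0],"twist":[0,0,7.1],"jaw":30},{"delta_pos":[0,0,0],"twist":[0,0,7.1],"jaw":30}]}}

```text
t: 5.6
tool_pos: [0.5001, 0.0453, 0.0861]
orientation: [0.001, -0.106, 0.994, 0.0]
contact_force: [-0.3, 0.3, -1.5]
opening: 0.434
finger_force: 60.6
```

Request:
{"method": "play_rows", "body": {"commands": [{"delta_pos":[0,0,0],"twist":[0,0,7.1],"jaw":30},{"delta_pos":[0,0,0],"twist":[0,0,7.1],"jaw":30},{"delta_pos":[0,0,0],"twist":[0,0,7.1],"jaw":30},{"delta_pos":[0,0,0],"twist":[0,0,7.1],"jaw":30},{"delta_pos":[0,0,0],"twist":[0,0,7.1],"jaw":30}]}}

```text
t: 6.02
tool_pos: [0.5, 0.046, 0.0861]
orientation: [0.0, 0.202, 0.979, 0.001]
contact_force: [-0.3, -0.1, -1.5]
opening: 0.428
finger_force: 60.6
```

Request:
{"method": "play_rows", "body": {"commands": [{"delta_pos":[0,0,0],"twist":[0,0,7.1],"jaw":30},{"delta_pos":[0,0,0],"twist":[0,0,7.1],"jaw":30},{"delta_pos":[0,0,0],"twist":[0,0,7.1],"jaw":30},{"delta_pos":[0,0,0],"twist":[0,0,7.1],"jaw":30},{"delta_pos":[0,0,0],"twist":[0,0,7.1],"jaw":30}]}}

```text
t: 6.43
tool_pos: [0.5, 0.0461, 0.0861]
orientation: [0.0, 0.491, 0.871, 0.001]
contact_force: [0.3, 0.3, -0.6]
opening: 0.426
finger_force: 60.6
```

Request:
{"method": "play_rows", "body": {"commands": [{"delta_pos":[0,0,0],"twist":[0,0,7.1],"jaw":30},{"delta_pos":[0,0,0],"twist":[0,0,7.1],"jaw":30},{"delta_pos":[0,0,0],"twist":[0,0,7.1],"jaw":30},{"delta_pos":[0,0,0],"twist":[0,0,7.1],"jaw":30},{"delta_pos":[0,0,0],"twist":[0,0,7.1],"jaw":30}]}}

```text
t: 6.85
tool_pos: [0.5, 0.0462, 0.0861]
orientation: [-0.0, 0.733, 0.68, 0.001]
contact_force: [0.2, 0.0, -1.7]
opening: 0.428
finger_force: 60.6
```

Request:
{"method": "play_rows", "body": {"commands": [{"delta_pos":[0,0,0],"twist":[0,0,7.1],"jaw":30},{"delta_pos":[0,0,0],"twist":[0,0,0],"jaw":30},{"delta_pos":[0,0,0],"twist":[0,0,0],"jaw":30},{"delta_pos":[0,0,0],"twist":[0,0,0],"jaw":30},{"delta_pos":[0,0,0],"twist":[0,0,0],"jaw":30}]}}

```text
t: 7.27
tool_pos: [0.4999, 0.0459, 0.0855]
orientation: [-0.0, 0.771, 0.637, 0.0]
contact_force: [0.1, 0.4, -2.2]
opening: 0.43
finger_force: 60.6
```

Run:
```python
from h import *
p,d,W=objs(save="pics/w2.png",zmin=.04,zmax=.12)
for l in ("board","tile","plate"):
    for q in manip.outline_of(l,"wrist")[:1]:
        P=W[q["mask"]&(d>0)]; rc=cv2.minAreaRect(P[:,:2].astype(np.float32)*1000)
        print(l,round(q["p"],2),np.round(np.median(P,0),3),np.round(rc[0]),np.round(rc[1]),round(rc[2],1))
plan([.499,.046,.022],-11.2)
```

```text
t 7.2667 tcp [0.4999 0.0459 0.0855] yaw -10.9 open 0.43045121574292944
(626, 89) 1991 ztop 0.054 TOP [652.2  94.6] [ 9.3 32.1] 0.5 ALL [653.5  98.6] [38.2 13.3] 80.6 [71 81 89]
(325, 276) 19630 ztop 0.115 TOP [499.7  47.1] [24.7 63.6] 79.2 ALL [500.1  49. ] [67.1 64.3] 79.2 [35 56 94]
board 0.94 [0.508 0.093 0.006] [507.  89.] [164. 114.] 79.3
tile 0.65 [0.518 0.145 0.012] [518. 144.] [49. 82.] 79.1
plate 0.84 [ 0.478 -0.064  0.012] [481. -23.] [113.  82.] 87.3
turn [ 0.  -0.   0.2] shift mm [ 0.2 -0.9 63.3]
```

View pics/w2.png

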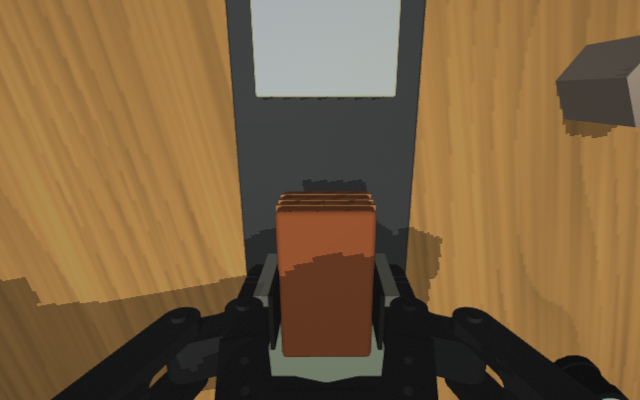

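The wrist view shows the red block held level, aligned with the board and centred between tile and plate, at px (325,276). I'll lower and release it.

Request:
{"method": "play_rows", "body": {"commands": [{"delta_pos":[0,0,25],"twist":[0,0,0],"jaw":30},{"delta_pos":[0,0,20],"twist":[0,0,0],"jaw":30},{"delta_pos":[0,0,11],"twist":[0,0,0],"jaw":30},{"delta_pos":[0,0,6],"twist":[0,0,0],"jaw":30},{"delta_pos":[0,0,0],"twist":[0,0,0],"jaw":30}]}}

```text
t: 7.88
tool_pos: [0.4994, 0.0455, 0.0231]
orientation: [-0.001, 0.772, 0.636, -0.0]
contact_force: [-0.4, 0.6, -1.1]
opening: 0.432
finger_force: 61.8
```

Request:
{"method": "play_rows", "body": {"commands": [{"delta_pos":[0,0,0],"twist":[0,0,0],"jaw":60},{"delta_pos":[0,0,0],"twist":[0,0,0],"jaw":60},{"delta_pos":[0,0,0],"twist":[0,0,0],"jaw":60},{"delta_pos":[0,0,-20],"twist":[0,0,0],"jaw":60},{"delta_pos":[0,0,-40],"twist":[0,0,0],"jaw":60}]}}

```text
t: 8.3
tool_pos: [0.4973, 0.0455, 0.0812]
orientation: [-0.001, 0.772, 0.636, -0.003]
contact_force: [0.6, 0.8, 0.3]
opening: 0.703
finger_force: 0.0
```

Request:
{"method": "play_rows", "body": {"commands": [{"delta_pos":[0,0,-40],"twist":[0,0,0],"jaw":85},{"delta_pos":[0,0,-40],"twist":[0,0,0],"jaw":85},{"delta_pos":[0,0,-40],"twist":[0,0,0],"jaw":85},{"delta_pos":[0,0,-40],"twist":[0,0,0],"jaw":85},{"delta_pos":[0,0,0],"twist":[0,0,0],"jaw":85}]}}

```text
t: 8.72
tool_pos: [0.5034, 0.0454, 0.2506]
orientation: [0.002, 0.772, 0.636, 0.005]
contact_force: [0.7, 0.5, 1.0]
opening: 0.998
finger_force: 0.0
```

Run:
```python
from h import *
p,d,W=objs(save="pics/w3.png",zmin=.02,zmax=.1)
for l in ("board","tile","plate"):
    for q in manip.outline_of(l,"wrist")[:1]:
        P=W[q["mask"]&(d>0)]; rc=cv2.minAreaRect(P[:,:2].astype(np.float32)*1000)
        print(l,round(q["p"],2),np.round(np.median(P,0),3),np.round(rc[0]),np.round(rc[1]),round(rc[2],1))
# crystal faces
m=(d>0)&(np.hypot(W[...,0]-.67,W[...,1]-.093)<.04)&(W[...,2]>.012)&(W[...,2]<.045)
P=W[m]; print(len(P),P.mean(0) if len(P) else 0)
```

```text
t 8.7167 tcp [0.5034 0.0454 0.2506] yaw -11.0 open 0.9984472600608351
(606, 127) 5603 ztop 0.032 TOP [803.8  24.9] [ 56.  256.3] 0.8 ALL [807.2  25.4] [257.1  57.7] 89.3 [ 90 102 101]
(488, 87) 2511 ztop 0.071 TOP [670.7  95.7] [23.1 21.7] 39.7 ALL [670.8  96.3] [42.  47.3] 73.3 [ 92 105 117]
(319, 168) 2423 ztop 0.037 TOP [499.4  48.8] [65.6 37.7] 79.3 ALL [499.4  48.9] [65.9 37.7] 79.3 [ 43  73 128]
(487, 282) 895 ztop 0.037 TOP [ 662.8 -117.6] [31.1 40.2] 29.2 ALL [ 662.4 -117.5] [31.5 40.1] 32.9 [ 97 101  92]
board 0.66 [0.504 0.076 0.006] [498.  43.] [334. 110.] 79.2
tile 0.66 [0.52  0.161 0.012] [520. 159.] [81. 81.] 79.1
plate 0.6 [ 0.478 -0.063  0.012] [478. -66.] [98. 97.] 89.9
570 [0.65391068 0.10065115 0.02915015]
```

View pics/w3.png

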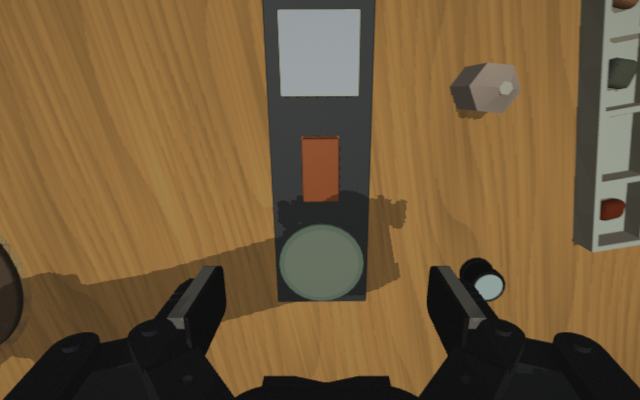

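The wrist view shows the block placed at px (320,168), centred on the board. The crystal is at (487,87) and measures (671,96) mm with its flats' normal at 13°. The magnifier is at (487,282). Crystal next.

Run:
```python
from h import *
a=plan([.671,.096,.10],13.3)
```

```text
turn [ -0.1  -0.  -24.3] shift mm [  9.1 178.8 142.6]
```

Request:
{"method": "play_rows", "body": {"commands": [{"delta_pos":[0,0,15],"twist":[0,0,-6.1],"jaw":85},{"delta_pos":[0,0,15],"twist":[0,0,-6.1],"jaw":85},{"delta_pos":[0,0,15],"twist":[0,0,-6.1],"jaw":85},{"delta_pos":[0,0,15],"twist":[0,0,-6],"jaw":85},{"delta_pos":[1,25,15],"twist":[0,0,0],"jaw":85}]}}

```text
t: 9.33
tool_pos: [0.5196, 0.0508, 0.1657]
orientation: [-0.002, 0.619, 0.785, -0.002]
contact_force: [0.1, -0.2, 0.2]
opening: 0.997
finger_force: 0.0
```

Request:
{"method": "play_rows", "body": {"commands": [{"delta_pos":[2,35,17],"twist":[0,0,0],"jaw":85},{"delta_pos":[2,35,17],"twist":[0,0,0],"jaw":85},{"delta_pos":[2,35,17],"twist":[0,0,0],"jaw":85},{"delta_pos":[2,35,8],"twist":[0,0,0],"jaw":85},{"delta_pos":[0,14,0],"twist":[0,0,0],"jaw":85}]}}

```text
t: 9.75
tool_pos: [0.6727, 0.0972, 0.1036]
orientation: [-0.002, 0.62, 0.785, -0.002]
contact_force: [-0.7, -0.2, 0.4]
opening: 1.001
finger_force: 0.0
```

Request:
{"method": "play_rows", "body": {"commands": [{"delta_pos":[0,0,0],"twist":[0,0,0],"jaw":85},{"delta_pos":[0,0,0],"twist":[0,0,0],"jaw":85},{"delta_pos":[0,0,0],"twist":[0,0,0],"jaw":85},{"delta_pos":[0,0,0],"twist":[0,0,0],"jaw":85},{"delta_pos":[0,0,0],"twist":[0,0,0],"jaw":85}]}}

```text
t: 10.17
tool_pos: [0.6711, 0.0953, 0.1097]
orientation: [-0.0, 0.621, 0.784, 0.0]
contact_force: [0.5, 0.2, 0.5]
opening: 0.994
finger_force: 0.0
```

Run:
```python
from h import *
p,d,W=objs(zmin=.015,zmax=.09)
a=plan([.671,.096,.022],13.3)
b=plan([.671,.096,.122],13.3,a)
c=plan([.520,.159,.122],13.3,b)
```

```text
t 10.1667 tcp [0.6711 0.0953 0.1097] yaw 13.3 open 0.993696362894212
(560, 227) 18781 ztop 0.032 TOP [853.6 116.7] [160.5 144.4] 89.0 ALL [857.3 116.6] [160.5 151.8] 89.1 [ 91 104 107]
(58, 222) 7857 ztop 0.037 TOP [499.9  48.6] [67.1 39. ] 79.4 ALL [499.9  48.3] [68.  39.7] 79.7 [29 50 89]
(327, 221) 5050 ztop 0.072 TOP [671.7  96.5] [21.  22.9] 17.9 ALL [671.7  96.2] [42.1 48.3] 13.4 [ 94 107 119]
(432, 365) 546 ztop 0.031 TOP [780.3  -4.3] [34.3  2.4] 87.0 ALL [780.2 -15.4] [57.8  2.4] 88.2 [59 68 71]
turn [ 0. -0. -0.] shift mm [ 0.6 -0.2 87.9]
turn [0. 0. 0.] shift mm [   0.    0. -100.]
turn [0. 0. 0.] shift mm [  96.  -132.5    0. ]
```

Request:
{"method": "play_rows", "body": {"commands": [{"delta_pos":[0.6,0,25],"twist":[0,0,0],"jaw":85},{"delta_pos":[0,0,25],"twist":[0,0,0],"jaw":85},{"delta_pos":[0,0,20],"twist":[0,0,0],"jaw":85},{"delta_pos":[0,0,16],"twist":[0,0,0],"jaw":85},{"delta_pos":[0,0,0],"twist":[0,0,0],"jaw":85}]}}

```text
t: 10.63
tool_pos: [0.6692, 0.0963, 0.0203]
orientation: [-0.002, 0.621, 0.784, -0.002]
contact_force: [-0.5, -0.3, -0.3]
opening: 0.994
finger_force: 0.0
```

Request:
{"method": "play_rows", "body": {"commands": [{"delta_pos":[0,0,0],"twist":[0,0,0],"jaw":60},{"delta_pos":[0,0,0],"twist":[0,0,0],"jaw":34},{"delta_pos":[0,0,0],"twist":[0,0,0],"jaw":34},{"delta_pos":[0,0,0],"twist":[0,0,0],"jaw":34},{"delta_pos":[0,0,0],"twist":[0,0,0],"jaw":34}]}}

```text
t: 11.05
tool_pos: [0.6729, 0.0964, 0.0251]
orientation: [0.001, 0.621, 0.784, 0.001]
contact_force: [0.1, 0.2, 6.3]
opening: 0.484
finger_force: 62.0
```

Request:
{"method": "play_rows", "body": {"commands": [{"delta_pos":[0,0,-10],"twist":[0,0,0],"jaw":34},{"delta_pos":[0,0,-20],"twist":[0,0,0],"jaw":34},{"delta_pos":[0,0,-20],"twist":[0,0,0],"jaw":34},{"delta_pos":[0,0,-10],"twist":[0,0,0],"jaw":34},{"delta_pos":[0,0,0],"twist":[0,0,0],"jaw":34}]}}

```text
t: 11.47
tool_pos: [0.6734, 0.0963, 0.0865]
orientation: [0.001, 0.621, 0.784, 0.002]
contact_force: [0.3, -0.1, -1.8]
opening: 0.487
finger_force: 61.0
```

Request:
{"method": "play_rows", "body": {"commands": [{"delta_pos":[19.2,-26.5,0],"twist":[0,0,0],"jaw":34},{"delta_pos":[19.2,-26.5,0],"twist":[0,0,0],"jaw":34},{"delta_pos":[19.2,-26.5,0],"twist":[0,0,0],"jaw":34},{"delta_pos":[19.2,-26.5,0],"twist":[0,0,0],"jaw":34},{"delta_pos":[19.2,-26.5,0],"twist":[0,0,0],"jaw":34}]}}

```text
t: 11.88
tool_pos: [0.5186, 0.1595, 0.0825]
orientation: [-0.0, 0.621, 0.784, -0.001]
contact_force: [0.3, 0.8, -2.6]
opening: 0.484
finger_force: 61.8
```

Request:
{"method": "play_rows", "body": {"commands": [{"delta_pos":[0,0,0],"twist":[0,0,0],"jaw":34},{"delta_pos":[0,0,0],"twist":[0,0,0],"jaw":34},{"delta_pos":[0,0,0],"twist":[0,0,0],"jaw":34},{"delta_pos":[0,0,0],"twist":[0,0,0],"jaw":34},{"delta_pos":[0,0,0],"twist":[0,0,0],"jaw":34}]}}

```text
t: 12.3
tool_pos: [0.5217, 0.1585, 0.0832]
orientation: [0.0, 0.621, 0.784, -0.0]
contact_force: [0.4, 0.4, -2.7]
opening: 0.486
finger_force: 62.0
```

Run:
```python
from h import *
p,d,W=objs(zmin=.045,zmax=.14,save="pics/w4.png")
a=plan([.520,.159,.036],13.3)
```

```text
t 12.3 tcp [0.5217 0.1585 0.0832] yaw 13.2 open 0.48575821445203304
(325, 315) 32325 ztop 0.136 TOP [521.4 161.1] [113.4  29.5] 13.7 ALL [520.6 164.5] [113.3  36.8] 13.8 [47 52 56]
turn [ 0.   0.  -0.1] shift mm [ 0.9 -1.4 47.1]
```

View pics/w4.png

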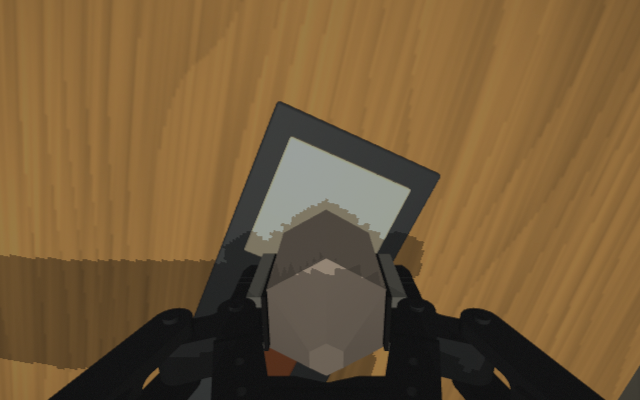

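The crystal is held upright over the tile, tip at px (325,360). I'll lower and release it.

Request:
{"method": "play_rows", "body": {"commands": [{"delta_pos":[0.5,-0.8,20],"twist":[0,0,0],"jaw":34},{"delta_pos":[0,0,14],"twist":[0,0,0],"jaw":34},{"delta_pos":[0,0,8],"twist":[0,0,0],"jaw":34},{"delta_pos":[0,0,4],"twist":[0,0,0],"jaw":34},{"delta_pos":[0,0,1],"twist":[0,0,0],"jaw":34}]}}

```text
t: 12.77
tool_pos: [0.5195, 0.1588, 0.037]
orientation: [-0.001, 0.621, 0.784, -0.001]
contact_force: [-9.9, -3.4, 24.0]
opening: 0.491
finger_force: 65.0
```

Request:
{"method": "play_rows", "body": {"commands": [{"delta_pos":[0,0,0],"twist":[0,0,0],"jaw":34},{"delta_pos":[0,0,0],"twist":[0,0,0],"jaw":34},{"delta_pos":[0,0,0],"twist":[0,0,0],"jaw":50},{"delta_pos":[0,0,0],"twist":[0,0,0],"jaw":75},{"delta_pos":[0,0,0],"twist":[0,0,0],"jaw":75}]}}

```text
t: 13.18
tool_pos: [0.5206, 0.1595, 0.0366]
orientation: [0.0, 0.621, 0.784, 0.0]
contact_force: [0.8, 0.3, 0.0]
opening: 0.844
finger_force: 0.0
```

Request:
{"method": "play_rows", "body": {"commands": [{"delta_pos":[0,0,0],"twist":[0,0,0],"jaw":75},{"delta_pos":[0,0,-20],"twist":[0,0,0],"jaw":75},{"delta_pos":[0,0,-40],"twist":[0,0,0],"jaw":85},{"delta_pos":[0,0,-40],"twist":[0,0,0],"jaw":85},{"delta_pos":[0,0,-40],"twist":[0,0,0],"jaw":85}]}}

```text
t: 13.6
tool_pos: [0.5196, 0.159, 0.1776]
orientation: [0.0, 0.621, 0.784, -0.001]
contact_force: [1.2, 0.8, -0.4]
opening: 0.99
finger_force: 0.0
```

Run:
```python
from h import *
p,d,W=objs(zmin=.02,zmax=.1)
for l in ("tile",):
    for q in manip.outline_of(l,"wrist")[:1]:
        P=W[q["mask"]&(d>0)]; rc=cv2.minAreaRect(P[:,:2].astype(np.float32)*1000)
        print(l,round(q["p"],2),np.round(np.median(P,0),3),np.round(rc[0]),np.round(rc[1]),round(rc[2],1))
print(manip.get_obs()["q"])
plan([.567,-.29,.18],-30)
plan([.567,-.29,.18],13.3)
```

```text
t 13.6 tcp [0.5196 0.159  0.1776] yaw 13.2 open 0.9895848179481965
(325, 195) 3215 ztop 0.084 TOP [518.7 159.5] [21.1 22.8] 12.5 ALL [519.4 158.8] [47.7 42.4] 43.4 [ 99 112 124]
(612, 293) 4258 ztop 0.032 TOP [800.  105.7] [ 65.6 176.8] 29.6 ALL [801.6 107.6] [ 71.2 176.8] 27.9 [74 85 87]
(278, 294) 2996 ztop 0.037 TOP [499.6  48.5] [67.4 38.3] 79.2 ALL [499.5  48.6] [67.5 38.5] 79.2 [27 47 82]
tile 0.79 [0.516 0.177 0.012] [521. 158.] [83. 83.] 79.1
[-0.87272303  0.37422982  0.62756847  1.89163611 -0.26940804  0.94937868
  0.10933808]
turn [ 0.5 -0.3 43.2] shift mm [-368.   262.6    2.4]
turn [ 0.6 -0.1 -0.1] shift mm [-448.   -61.3    2.4]
```

The crystal stands at (519,159) mm with its top at 84 mm, centred on the tile. Short core next.

Request:
{"method": "play_rows", "body": {"commands": [{"delta_pos":[0,0,0],"twist":[0,0,7.1],"jaw":85},{"delta_pos":[0,0,0],"twist":[0,0,7.1],"jaw":85},{"delta_pos":[0,0,0],"twist":[0,0,7.1],"jaw":85},{"delta_pos":[0,0,0],"twist":[0,0,7.1],"jaw":85},{"delta_pos":[0,0,0],"twist":[0,0,7.1],"jaw":85}]}}

```text
t: 14.12
tool_pos: [0.5199, 0.1596, 0.1762]
orientation: [-0.0, 0.832, 0.555, 0.0]
contact_force: [-0.1, 0.8, 0.6]
opening: 0.996
finger_force: 0.0
```

Request:
{"method": "play_rows", "body": {"commands": [{"delta_pos":[0,0,0],"twist":[0,0,7.1],"jaw":85},{"delta_pos":[0,0,0],"twist":[0,0,7.1],"jaw":85},{"delta_pos":[0,0,0],"twist":[0,0,7.1],"jaw":85},{"delta_pos":[0,0,0],"twist":[0,0,7.1],"jaw":85},{"delta_pos":[0,0,0],"twist":[0,0,7.1],"jaw":85}]}}

```text
t: 14.53
tool_pos: [0.5199, 0.1596, 0.1762]
orientation: [0.0, 0.961, 0.275, 0.0]
contact_force: [-0.4, -0.7, -0.5]
opening: 0.994
finger_force: 0.0
```

Request:
{"method": "play_rows", "body": {"commands": [{"delta_pos":[-16,35,0],"twist":[0,0,2],"jaw":85},{"delta_pos":[-17,37,0],"twist":[0,0,0],"jaw":85},{"delta_pos":[-17,37,0],"twist":[0,0,0],"jaw":85},{"delta_pos":[-17,37,0],"twist":[0,0,0],"jaw":85},{"delta_pos":[-17,37,0],"twist":[0,0,0],"jaw":85}]}}

```text
t: 14.95
tool_pos: [0.5409, -0.0422, 0.1762]
orientation: [0.0, 0.965, 0.262, 0.0]
contact_force: [0.8, -0.0, 0.5]
opening: 1.0
finger_force: 0.0
```

Request:
{"method": "play_rows", "body": {"commands": [{"delta_pos":[-17,37,0],"twist":[0,0,0],"jaw":85},{"delta_pos":[-17,37,0],"twist":[0,0,0],"jaw":85},{"delta_pos":[-17,37,0],"twist":[0,0,0],"jaw":85},{"delta_pos":[-17,37,0],"twist":[0,0,0],"jaw":85},{"delta_pos":[-17,37,0],"twist":[0,0,0],"jaw":85}]}}

```text
t: 15.37
tool_pos: [0.5608, -0.2452, 0.176]
orientation: [-0.0, 0.965, 0.261, 0.0]
contact_force: [1.1, -0.6, 0.1]
opening: 0.993
finger_force: 0.0
```

Request:
{"method": "play_rows", "body": {"commands": [{"delta_pos":[-12,25,0],"twist":[0,0,0],"jaw":85},{"delta_pos":[0,0,0],"twist":[0,0,0],"jaw":85},{"delta_pos":[0,0,0],"twist":[0,0,0],"jaw":85},{"delta_pos":[0,0,0],"twist":[0,0,0],"jaw":85},{"delta_pos":[0,0,0],"twist":[0,0,0],"jaw":85}]}}

```text
t: 15.78
tool_pos: [0.5635, -0.2691, 0.1759]
orientation: [-0.001, 0.965, 0.262, -0.0]
contact_force: [-0.1, 0.0, -0.1]
opening: 0.995
finger_force: 0.0
```

Run:
```python
from h import *
p,d,W=objs(zmin=.02,zmax=.1,save="pics/w5.png")
print(manip.get_obs()["q"])
plan([.567,-.329,.018],-60)
```

```text
t 15.7833 tcp [ 0.5635 -0.2691  0.1759] yaw -59.6 open 0.9948733056795868
(387, 220) 2859 ztop 0.037 TOP [ 565.7 -327.7] [49.4 48.9] 77.6 ALL [ 565.9 -327.5] [49.9 49. ] 79.0 [61 74 80]
(323, 331) 3490 ztop 0.067 TOP [ 451.4 -332.2] [44.4 44.3] 31.8 ALL [ 452.9 -331.4] [47.5 47.4] 67.7 [ 90 107 112]
[-0.21762177  0.60021907  0.8720324   1.7081523  -0.51368237  1.07909654
 -0.22038858]
turn [-0.1 -0.   0.4] shift mm [-27.1  53.7 158. ]
```

View pics/w5.png

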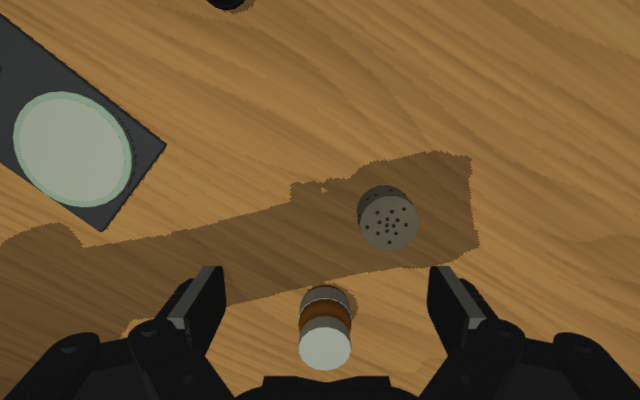

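The wrist view shows the short core at px (387,220), measured at (566,-328) mm with its top at 37 mm, and the jar at (323,331). The short, speckled, jar-side core is the one meant.

Request:
{"method": "play_rows", "body": {"commands": [{"delta_pos":[-13.8,26,15],"twist":[0,0,0],"jaw":85},{"delta_pos":[-13.8,26,20],"twist":[0,0,0],"jaw":85},{"delta_pos":[0,0,35],"twist":[0,0,0],"jaw":85},{"delta_pos":[0,0,35],"twist":[0,0,0],"jaw":85},{"delta_pos":[0,0,5],"twist":[0,0,0],"jaw":85}]}}

```text
t: 16.25
tool_pos: [0.5633, -0.3262, 0.0606]
orientation: [-0.003, 0.965, 0.262, -0.003]
contact_force: [-0.1, 1.7, -1.2]
opening: 0.997
finger_force: 0.0
```

Run:
```python
from h import *
p,d,W=objs(zmin=.02,zmax=.1)
a=plan([.566,-.328,.018],-59.6)
b=plan([.566,-.328,.08],-59.6,a)
plan([.478,-.0665,.08],-59.6,b)
```

```text
t 16.25 tcp [ 0.5633 -0.3262  0.0606] yaw -59.6 open 0.9971592727399986
(332, 245) 7728 ztop 0.037 TOP [ 566.  -327.8] [49.7 49.3] 63.3 ALL [ 565.7 -328. ] [50.2 49.2] 41.4 [65 80 86]
(200, 302) 2970 ztop 0.098 TOP [ 543.2 -286.7] [22.4 14.1] 67.7 ALL [ 542.7 -286.9] [23.2 15. ] 66.2 [23 25 26]
(451, 303) 3033 ztop 0.098 TOP [ 587.7 -362.5] [14.2 22.5] 82.6 ALL [ 587.6 -362.4] [14.9 22.9] 82.2 [24 26 27]
(244, 371) 1704 ztop 0.042 TOP [ 471.2 -323.6] [ 6.3 22.7] 27.4 ALL [ 469.3 -325.8] [12.6 42.6] 19.5 [30 48 67]
turn [-0.4  0.2 -0. ] shift mm [ 1.1  2.2 44.5]
turn [0. 0. 0.] shift mm [  0.   0. -62.]
turn [0. 0. 0.] shift mm [  56.4 -270.1    0. ]
```

Request:
{"method": "play_rows", "body": {"commands": [{"delta_pos":[0,0,20],"twist":[0,0,0],"jaw":85},{"delta_pos":[0,0,18],"twist":[0,0,0],"jaw":85},{"delta_pos":[0,0,9],"twist":[0,0,0],"jaw":85},{"delta_pos":[0,0,0],"twist":[0,0,0],"jaw":85},{"delta_pos":[0,0,0],"twist":[0,0,0],"jaw":70}]}}

```text
t: 16.72
tool_pos: [0.5663, -0.3295, 0.0206]
orientation: [0.0, 0.965, 0.262, 0.0]
contact_force: [0.4, -0.0, 1.1]
opening: 0.881
finger_force: 0.0
```

Request:
{"method": "play_rows", "body": {"commands": [{"delta_pos":[0,0,0],"twist":[0,0,0],"jaw":42},{"delta_pos":[0,0,0],"twist":[0,0,0],"jaw":42},{"delta_pos":[0,0,0],"twist":[0,0,0],"jaw":42},{"delta_pos":[0,0,0],"twist":[0,0,0],"jaw":42},{"delta_pos":[0,0,0],"twist":[0,0,0],"jaw":42}]}}

```text
t: 17.13
tool_pos: [0.5664, -0.3301, 0.0213]
orientation: [0.0, 0.965, 0.261, 0.001]
contact_force: [-1.1, 0.8, 7.5]
opening: 0.562
finger_force: 61.3
```

Request:
{"method": "play_rows", "body": {"commands": [{"delta_pos":[0,0,-10],"twist":[0,0,0],"jaw":42},{"delta_pos":[0,0,-20],"twist":[0,0,0],"jaw":42},{"delta_pos":[0,0,-20],"twist":[0,0,0],"jaw":42},{"delta_pos":[0,0,-10],"twist":[0,0,0],"jaw":42},{"delta_pos":[0,0,0],"twist":[0,0,0],"jaw":42}]}}

```text
t: 17.55
tool_pos: [0.5667, -0.3309, 0.0824]
orientation: [0.001, 0.965, 0.261, 0.002]
contact_force: [-0.1, -0.6, -1.7]
opening: 0.562
finger_force: 62.2
```

Request:
{"method": "play_rows", "body": {"commands": [{"delta_pos":[7,-33.7,0],"twist":[0,0,0],"jaw":42},{"delta_pos":[7,-33.7,0],"twist":[0,0,0],"jaw":42},{"delta_pos":[7,-33.7,0],"twist":[0,0,0],"jaw":42},{"delta_pos":[7,-33.7,0],"twist":[0,0,0],"jaw":42},{"delta_pos":[7,-33.7,0],"twist":[0,0,0],"jaw":42}]}}

```text
t: 17.97
tool_pos: [0.5094, -0.165, 0.0785]
orientation: [-0.0, 0.965, 0.261, -0.0]
contact_force: [0.8, 1.1, -1.9]
opening: 0.563
finger_force: 62.5
```

Request:
{"method": "play_rows", "body": {"commands": [{"delta_pos":[7,-33.7,0],"twist":[0,0,0],"jaw":42},{"delta_pos":[7,-33.7,0],"twist":[0,0,0],"jaw":42},{"delta_pos":[7,-33.7,0],"twist":[0,0,0],"jaw":42},{"delta_pos":[0,0,0],"twist":[0,0,0],"jaw":42},{"delta_pos":[0,0,0],"twist":[0,0,0],"jaw":42}]}}

```text
t: 18.38
tool_pos: [0.4771, -0.066, 0.0787]
orientation: [-0.001, 0.965, 0.263, -0.001]
contact_force: [0.8, -0.3, -1.7]
opening: 0.561
finger_force: 62.6
```

Request:
{"method": "play_rows", "body": {"commands": [{"delta_pos":[0,0,0],"twist":[0,0,0],"jaw":42},{"delta_pos":[0,0,0],"twist":[0,0,0],"jaw":42},{"delta_pos":[0,0,0],"twist":[0,0,0],"jaw":42},{"delta_pos":[0,0,0],"twist":[0,0,0],"jaw":42},{"delta_pos":[0,0,0],"twist":[0,0,0],"jaw":42}]}}

```text
t: 18.8
tool_pos: [0.4779, -0.0697, 0.0792]
orientation: [0.0, 0.966, 0.26, -0.0]
contact_force: [0.0, -0.2, -2.2]
opening: 0.562
finger_force: 62.6
```

Run:
```python
from h import *
p,d,W=objs(zmin=.045,zmax=.14,save="pics/w6.png")
a=plan([.478,-.0665,.035],-59.6)
```

```text
t 18.8 tcp [ 0.4779 -0.0697  0.0792] yaw -59.8 open 0.5615720138064163
(325, 312) 33515 ztop 0.136 TOP [480.7 -67.1] [ 29.6 120. ] 30.2 ALL [478.6 -69.5] [ 50.6 119.4] 35.8 [43 50 53]
turn [ 0.   0.  -0.2] shift mm [ 1.6 -2.6 44.2]
```

View pics/w6.png

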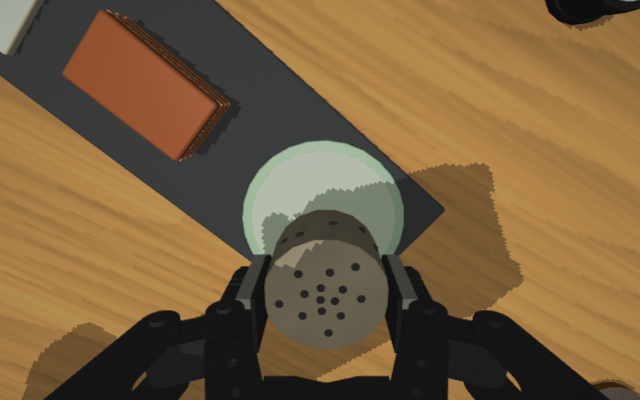

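The core is held level over the plate at px (325,300). I'll lower and release it.

Request:
{"method": "play_rows", "body": {"commands": [{"delta_pos":[1.6,-2.6,20],"twist":[0,0,0],"jaw":42},{"delta_pos":[0,0,13],"twist":[0,0,0],"jaw":42},{"delta_pos":[0,0,8],"twist":[0,0,0],"jaw":42},{"delta_pos":[0,0,3.5],"twist":[0,0,0],"jaw":42},{"delta_pos":[0,0,1],"twist":[0,0,0],"jaw":42}]}}

```text
t: 19.27
tool_pos: [0.4777, -0.0661, 0.0334]
orientation: [0.0, 0.965, 0.261, -0.0]
contact_force: [-0.6, 0.8, -1.4]
opening: 0.565
finger_force: 62.7
```

Request:
{"method": "play_rows", "body": {"commands": [{"delta_pos":[0,0,0],"twist":[0,0,0],"jaw":42},{"delta_pos":[0,0,0],"twist":[0,0,0],"jaw":42},{"delta_pos":[0,0,0],"twist":[0,0,0],"jaw":56},{"delta_pos":[0,0,0],"twist":[0,0,0],"jaw":75},{"delta_pos":[0,0,0],"twist":[0,0,0],"jaw":75}]}}

```text
t: 19.68
tool_pos: [0.4784, -0.0656, 0.0342]
orientation: [0.0, 0.965, 0.261, 0.0]
contact_force: [-0.4, -0.1, 0.1]
opening: 0.876
finger_force: 0.0
```

Request:
{"method": "play_rows", "body": {"commands": [{"delta_pos":[0,0,0],"twist":[0,0,0],"jaw":75},{"delta_pos":[0,0,-20],"twist":[0,0,0],"jaw":75},{"delta_pos":[0,0,-40],"twist":[0,0,0],"jaw":85},{"delta_pos":[0,0,-40],"twist":[0,0,0],"jaw":85},{"delta_pos":[0,0,-30],"twist":[0,0,0],"jaw":85}]}}

```text
t: 20.1
tool_pos: [0.478, -0.0665, 0.1662]
orientation: [0.0, 0.965, 0.26, 0.0]
contact_force: [1.2, -0.4, 0.7]
opening: 0.997
finger_force: 0.0
```

Request:
{"method": "play_rows", "body": {"commands": [{"delta_pos":[0,0,0],"twist":[0,0,0],"jaw":85},{"delta_pos":[0,0,0],"twist":[0,0,0],"jaw":85},{"delta_pos":[0,0,0],"twist":[0,0,0],"jaw":85},{"delta_pos":[0,0,0],"twist":[0,0,0],"jaw":85},{"delta_pos":[0,0,0],"twist":[0,0,0],"jaw":85}]}}

```text
t: 20.52
tool_pos: [0.4772, -0.0657, 0.1628]
orientation: [-0.0, 0.965, 0.261, -0.001]
contact_force: [0.5, 0.1, 0.5]
opening: 0.996
finger_force: 0.0
```

Run:
```python
from h import *
p,d,W=objs(zmin=.02,zmax=.1,save="pics/w7.png")
for l in ("plate",):
    for q in manip.outline_of(l,"wrist")[:1]:
        P=W[q["mask"]&(d>0)&(W[...,2]<.02)]; rc=cv2.minEnclosingCircle(P[:,:2].astype(np.float32)*1000)
        print(l,round(q["p"],2),rc)
a=plan([.661,-.121,.12],-59.6)
```

```text
t 20.5167 tcp [ 0.4772 -0.0657  0.1628] yaw -59.7 open 0.9957226119937339
(75, 6) 826 ztop 0.064 TOP [502.1 144.6] [ 3.7 13.2] 34.7 ALL [507.8 141.2] [ 6.6 24.4] 53.8 [53 60 66]
(530, 17) 2313 ztop 0.038 TOP [ 653.4 -123.5] [24.6 40.3] 29.2 ALL [ 653.7 -122.6] [26.  40.2] 24.8 [ 99 102  93]
(205, 89) 5520 ztop 0.037 TOP [499.9  48.4] [66.2 38.4] 79.1 ALL [499.9  48.5] [66.6 38.7] 79.3 [ 46  77 134]
(326, 194) 3672 ztop 0.049 TOP [478.5 -64.8] [49.3 49.4] 51.4 ALL [478.4 -64.7] [49.7 49.1] 42.4 [ 78  95 101]
plate 0.97 ((476.39300537109375, -66.91509246826172), 51.22148132324219)
turn [-0.   0.1 -0.1] shift mm [130.4 140.5  43. ]
```

View pics/w7.png

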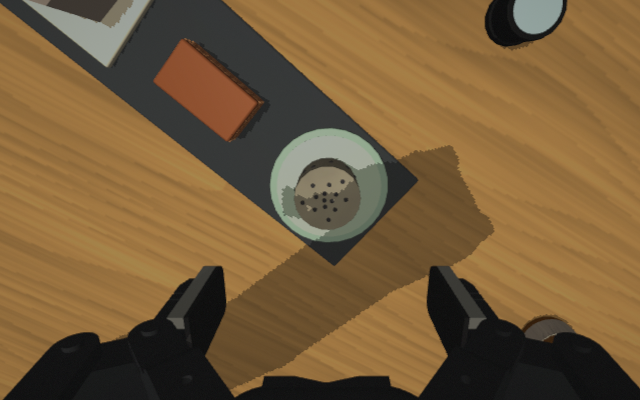

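The core stands centred on the plate at px (326,194), (478.5,-65) mm, top at 49 mm. The magnifier is at (530,17). I'll go over it.

Request:
{"method": "play_rows", "body": {"commands": [{"delta_pos":[26,28,8],"twist":[0,0,0],"jaw":85},{"delta_pos":[26,28,9],"twist":[0,0,0],"jaw":85},{"delta_pos":[26,28,9],"twist":[0,0,0],"jaw":85},{"delta_pos":[26,28,9],"twist":[0,0,0],"jaw":85},{"delta_pos":[26,28,8],"twist":[0,0,0],"jaw":85}]}}

```text
t: 21.03
tool_pos: [0.6619, -0.1215, 0.1187]
orientation: [-0.001, 0.965, 0.261, -0.001]
contact_force: [0.4, 0.1, 0.3]
opening: 0.996
finger_force: 0.0
```

Request:
{"method": "play_rows", "body": {"commands": [{"delta_pos":[0,0,0],"twist":[0,0,0],"jaw":85},{"delta_pos":[0,0,0],"twist":[0,0,0],"jaw":85},{"delta_pos":[0,0,0],"twist":[0,0,0],"jaw":85},{"delta_pos":[0,0,0],"twist":[0,0,0],"jaw":85},{"delta_pos":[0,0,0],"twist":[0,0,0],"jaw":85}]}}

```text
t: 21.45
tool_pos: [0.6601, -0.1206, 0.1213]
orientation: [-0.0, 0.965, 0.261, 0.0]
contact_force: [-0.5, -0.0, 0.0]
opening: 1.0
finger_force: 0.0
```

Run:
```python
from h import *
p,d,W=objs(zmin=.015,zmax=.09)
a=plan([.661,-.121,.020],-59.6)
```

```text
t 21.45 tcp [ 0.6601 -0.1206  0.1213] yaw -59.7 open 1.0000321833326637
(387, 12) 1126 ztop 0.033 TOP [787.7 -86.3] [31.2 18.1] 89.1 ALL [787.8 -84.3] [35.3 18.3] 88.7 [112 121 119]
(326, 210) 2802 ztop 0.038 TOP [ 660.4 -119.7] [39.5 38.9] 32.6 ALL [ 660.4 -119.7] [39.5 38.9] 32.6 [80 83 76]
(31, 279) 4739 ztop 0.037 TOP [499.5  41.4] [52.4 40.2] 79.2 ALL [500.8  47.6] [66.  40.2] 78.5 [30 51 92]
turn [-0.  -0.1 -0.1] shift mm [  0.3   0.8 101.5]
```

Request:
{"method": "play_rows", "body": {"commands": [{"delta_pos":[0.8,0,30],"twist":[0,0,0],"jaw":85},{"delta_pos":[0,0,30],"twist":[0,0,0],"jaw":85},{"delta_pos":[0,0,25],"twist":[0,0,0],"jaw":85},{"delta_pos":[0,0,15],"twist":[0,0,0],"jaw":85},{"delta_pos":[0,0,0],"twist":[0,0,0],"jaw":75}]}}

```text
t: 21.92
tool_pos: [0.6595, -0.1194, 0.018]
orientation: [-0.001, 0.965, 0.261, -0.002]
contact_force: [-0.8, 0.4, -0.2]
opening: 0.891
finger_force: 0.0
```

Request:
{"method": "play_rows", "body": {"commands": [{"delta_pos":[0,0,0],"twist":[0,0,0],"jaw":55},{"delta_pos":[0,0,0],"twist":[0,0,0],"jaw":33},{"delta_pos":[0,0,0],"twist":[0,0,0],"jaw":33},{"delta_pos":[0,0,0],"twist":[0,0,0],"jaw":33},{"delta_pos":[0,0,0],"twist":[0,0,0],"jaw":33}]}}

```text
t: 22.33
tool_pos: [0.6629, -0.1211, 0.0232]
orientation: [0.001, 0.965, 0.261, 0.002]
contact_force: [-1.1, -0.2, 7.3]
opening: 0.444
finger_force: 60.2
```

Request:
{"method": "play_rows", "body": {"commands": [{"delta_pos":[0,0,-10],"twist":[0,0,0],"jaw":33},{"delta_pos":[0,0,-25],"twist":[0,0,0],"jaw":33},{"delta_pos":[0,0,-25],"twist":[0,0,0],"jaw":33},{"delta_pos":[0,0,-20],"twist":[0,0,0],"jaw":33},{"delta_pos":[0,0,0],"twist":[0,0,0],"jaw":33}]}}

```text
t: 22.75
tool_pos: [0.6639, -0.1219, 0.1066]
orientation: [0.001, 0.965, 0.261, 0.003]
contact_force: [1.0, -0.1, 0.5]
opening: 0.451
finger_force: 60.3
```

Request:
{"method": "play_rows", "body": {"commands": [{"delta_pos":[-26,-28,0],"twist":[0,0,0],"jaw":33},{"delta_pos":[-26,-28,0],"twist":[0,0,0],"jaw":33},{"delta_pos":[-26,-28,0],"twist":[0,0,0],"jaw":33},{"delta_pos":[-26,-28,0],"twist":[0,0,0],"jaw":33},{"delta_pos":[-26,-27,0],"twist":[0,0,0],"jaw":33}]}}

```text
t: 23.17
tool_pos: [0.4771, -0.0655, 0.1009]
orientation: [-0.0, 0.965, 0.261, 0.0]
contact_force: [1.0, 0.3, 0.1]
opening: 0.447
finger_force: 60.4
```

Request:
{"method": "play_rows", "body": {"commands": [{"delta_pos":[0,0,0],"twist":[0,0,0],"jaw":33},{"delta_pos":[0,0,0],"twist":[0,0,0],"jaw":33},{"delta_pos":[0,0,0],"twist":[0,0,0],"jaw":33},{"delta_pos":[0,0,0],"twist":[0,0,0],"jaw":33},{"delta_pos":[0,0,0],"twist":[0,0,0],"jaw":33}]}}

```text
t: 23.58
tool_pos: [0.4804, -0.0667, 0.1011]
orientation: [0.001, 0.965, 0.261, 0.0]
contact_force: [-0.1, 0.1, -1.2]
opening: 0.443
finger_force: 60.4
```

Run:
```python
from h import *
p,d,W=objs(zmin=.02,zmax=.14,save="pics/w8.png")
a=plan([.4785,-.0648,.070],-59.7)
```

```text
t 23.5833 tcp [ 0.4804 -0.0667  0.1011] yaw -59.7 open 0.4434879349215172
(165, 93) 9552 ztop 0.037 TOP [499.9  48.3] [66.3 38.7] 79.7 ALL [499.9  48.3] [66.4 39. ] 79.4 [ 48  82 144]
(324, 271) 17283 ztop 0.133 TOP [481.6 -65.3] [25.6 66.1] 29.9 ALL [480.7 -62.4] [45. 63.] 9.0 [61 66 64]
(610, 390) 634 ztop 0.035 TOP [ 470.9 -320.3] [ 5.1 27.2] 30.2 ALL [ 470.9 -323.7] [ 8.2 36.5] 21.8 [43 58 73]
turn [ 0.1 -0.  -0. ] shift mm [-0.5 -2.5 30.9]
```

View pics/w8.png

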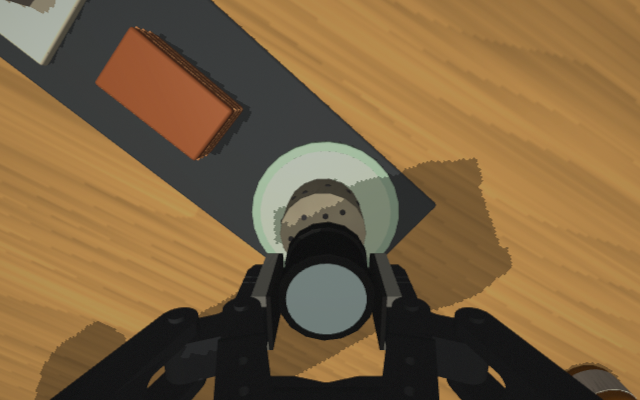

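Run:
```python
from h import *
cm=RT("wrist");o,R=pose();p,d=manip.grab_frame("wrist");W=cloud("wrist",d,cm)
m=np.zeros((400,640),bool);m[255:345,275:378]=1
print(o["tool_pos"]); k=m&(d>0)&(abs(W[...,2]-.113)<.005)
hsv=cv2.cvtColor(p,cv2.COLOR_BGR2HSV); l=k&(hsv[...,2]>80)
for a in (k,l):
    P=W[a]; c,r=cv2.minEnclosingCircle(P[:,:2].astype(np.float32)*1000); print(a.sum(),c,r,np.median(P[:,2]))
c=np.array([*c,0])/1000
dd=np.array([.4785,-.0648,0])-c; dd[2]=0; print("shift",np.round(R.inv().apply(dd)*1000,1))
```

```text
[ 0.48015969 -0.06669302  0.10089931]
7161 (480.88262939453125, -65.69927215576172) 22.88902473449707 0.11416430695811161
4455 (476.5550537109375, -69.10370635986328) 19.273462295532227 0.11438468767629725
shift [ 3.8 -2.7 -0. ]
```

Request:
{"method": "play_rows", "body": {"commands": [{"delta_pos":[1,-2.6,10],"twist":[0,0,0],"jaw":33},{"delta_pos":[0,0,9],"twist":[0,0,0],"jaw":33},{"delta_pos":[0,0,7],"twist":[0,0,0],"jaw":33},{"delta_pos":[0,0,3],"twist":[0,0,0],"jaw":33},{"delta_pos":[0,0,0.5],"twist":[0,0,0],"jaw":33}]}}

```text
t: 24.1
tool_pos: [0.478, -0.0633, 0.071]
orientation: [-0.001, 0.965, 0.261, -0.001]
contact_force: [-5.4, 2.2, 18.7]
opening: 0.45
finger_force: 62.1
```

Request:
{"method": "play_rows", "body": {"commands": [{"delta_pos":[0,0,0],"twist":[0,0,0],"jaw":33},{"delta_pos":[0,0,0],"twist":[0,0,0],"jaw":33},{"delta_pos":[0,0,0],"twist":[0,0,0],"jaw":45},{"delta_pos":[0,0,0],"twist":[0,0,0],"jaw":65},{"delta_pos":[0,0,0],"twist":[0,0,0],"jaw":75}]}}

```text
t: 24.52
tool_pos: [0.4786, -0.0635, 0.071]
orientation: [0.0, 0.965, 0.261, -0.0]
contact_force: [-1.0, 0.1, 0.4]
opening: 0.795
finger_force: 0.0
```

Request:
{"method": "play_rows", "body": {"commands": [{"delta_pos":[0,0,0],"twist":[0,0,0],"jaw":75},{"delta_pos":[0,0,-20],"twist":[0,0,0],"jaw":75},{"delta_pos":[0,0,-40],"twist":[0,0,0],"jaw":85},{"delta_pos":[0,0,-40],"twist":[0,0,0],"jaw":85},{"delta_pos":[0,0,-30],"twist":[0,0,0],"jaw":85}]}}

```text
t: 24.93
tool_pos: [0.4788, -0.0643, 0.2035]
orientation: [0.0, 0.965, 0.26, 0.0]
contact_force: [1.4, 0.8, 0.7]
opening: 1.002
finger_force: 0.0
```

Request:
{"method": "play_rows", "body": {"commands": [{"delta_pos":[0,0,-20],"twist":[0,0,0],"jaw":85},{"delta_pos":[0,0,0],"twist":[0,0,0],"jaw":85},{"delta_pos":[0,0,0],"twist":[0,0,0],"jaw":85},{"delta_pos":[0,0,0],"twist":[0,0,0],"jaw":85},{"delta_pos":[0,0,0],"twist":[0,0,0],"jaw":85}]}}

```text
t: 25.35
tool_pos: [0.478, -0.0632, 0.2202]
orientation: [-0.0, 0.965, 0.261, -0.001]
contact_force: [1.2, 0.3, 0.5]
opening: 0.996
finger_force: 0.0
```

Run:
```python
from h import *
p,d,W=objs(zmin=.02,zmax=.1,save="pics/w9.png")
P=W[(d>0)&(np.hypot(W[...,0]-.478,W[...,1]+.066)<.06)]
for lo,hi in((.03,.047),(.055,.08),(.08,.09)):
    Q=P[(P[:,2]>lo)&(P[:,2]<hi)]
    if len(Q)>10: print(lo,len(Q),cv2.minEnclosingCircle(Q[:,:2].astype(np.float32)*1000))
s,_=manip.grab_frame("side"); cv2.imwrite("pics/sf.png",cv2.resize(s[170:290,260:420],None,fx=4.5,fy=4.5,interpolation=cv2.INTER_CUBIC))
```

```text
t 25.35 tcp [ 0.478  -0.0632  0.2202] yaw -59.7 open 0.9964650142715349
(114, 12) 2078 ztop 0.076 TOP [508.  151.6] [11.7 30.8] 30.4 ALL [509.9 149.7] [22.5 43.6] 44.2 [71 81 90]
(229, 92) 3647 ztop 0.037 TOP [499.8  48.6] [66.1 38.3] 79.3 ALL [499.9  48.5] [66.6 38.4] 79.4 [ 47  77 134]
(327, 183) 2923 ztop 0.085 TOP [476.5 -63.1] [39.4 38.9] 82.3 ALL [480.2 -63.2] [45.  48.9] 39.3 [81 87 84]
(531, 317) 1851 ztop 0.067 TOP [ 460.  -324.3] [22.1 36.5] 19.4 ALL [ 459.9 -322.8] [27.1 48.2] 37.4 [62 79 91]
0.03 203 ((478.3983154296875, -64.1072769165039), 25.130340576171875)
0.055 233 ((481.9799499511719, -60.2359619140625), 18.553064346313477)
0.08 1838 ((476.2409362792969, -63.002193450927734), 20.012386322021484)
```

View pics/sf.png

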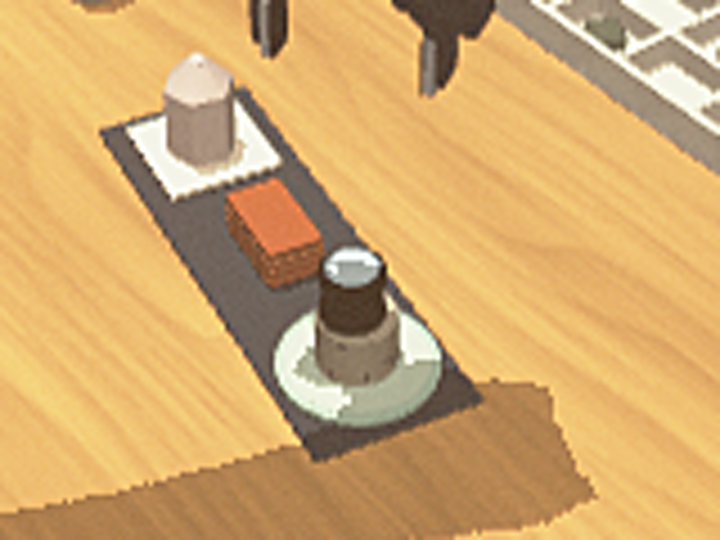

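The side view shows the crystal upright on the tile, the block flat midway and the magnifier standing centred on the core on the plate. All offsets are about 3 mm or less, and the gripper is clear. I'll hand it in.

```bash
python3 -c "
from workcell import manip; print(manip.close_job())"
```

```text
the job is handed in; nothing more can be done
None
```

The job is handed in at about 25 s of the 102 s allowed: by the last measurements the crystal, core, magnifier and block each stand within about 3 mm of their places, and the tall core and jar were not touched; no verdict came back.

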